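# Recharge the desiccator canister

### The job

Vent the desiccator first: twist the spring-return vent knob clockwise to its stop and let it spring back. Then unscrew the canister's cap, lift it off and lay it the right way up, flat inside the square white tray, and drop every slim (20 mm) desiccant cartridge on the table into the open canister. Leave the wide (28 mm) cartridges on the table and the other things on the bench undisturbed.

Things in the scene. Friction and masses are not known exactly. Their poses are not given: they have to be found in the camera images.
- station: fixed white base plate 130 x 260 x 12 mm with an aluminium canister and a vent valve. Origin on the table under the canister's axis, z up; valve axis 145 mm along +y. Canister: outside 60 mm, bore 52 mm diameter, rim 105 mm and inner floor 25 mm above the table, right-hand thread (8 mm per turn) round its neck. Valve block 60 x 60 mm, top 65 mm above the table.
- canister_mouth (a point): centre of the canister's mouth, level with its rim (z up); a cartridge let go over it falls 80 mm at most to the inner floor.
- cap: black screw cap, 140 g. Origin: centre of the skirt's underside, 75 mm above the table when screwed home (the start); z up the screw axis. Skirt 82 mm across, its top face 34 mm above the origin; on it a round grip hub, 34 mm diameter, top 66 mm above the origin. Unscrews anticlockwise from above, rising 8 mm per turn; free after 2.3 turns, then lift 20 mm or more to clear the neck.
- tray: shallow fixed square white tray for the cap, 140 x 140 mm outside, walls 4 mm thick and 14 mm tall; inner floor 4 mm above the table. Origin under its centre.
- vent (a joint): vent knob, rad: 0 at rest, grows clockwise seen from above to a hard stop at 1.2. A spring drives it back to 0 when let go; turning takes about 0.03 N m at the start, 0.18 N m at the stop.
- vent_grip (a point): on the vent knob's axis at the height to grip, 93 mm above the table; the knob's upright grip bar is 44 mm long (along this point's x), 14 mm thick (y), from 72 to 106 mm above the table; x and y turn with the knob.
- slim1: slim desiccant cartridge (one that fits this canister; may be absent): plain aluminium cylinder, 20 mm diameter, 26 mm tall, about 30 g, starts standing upright on the table; origin at the centre of its underside, z along its axis (up).
- slim2: slim desiccant cartridge (one that fits this canister; may be absent): plain aluminium cylinder, 20 mm diameter, 26 mm tall, about 30 g, starts standing upright on the table; origin at the centre of its underside, z along its axis (up).
- slim3: slim desiccant cartridge (one that fits this canister; may be absent): plain aluminium cylinder, 20 mm diameter, 26 mm tall, about 30 g, starts standing upright on the table; origin at the centre of its underside, z along its axis (up).
- slim4: slim desiccant cartridge (one that fits this canister; may be absent): plain aluminium cylinder, 20 mm diameter, 26 mm tall, about 30 g, starts standing upright on the table; origin at the centre of its underside, z along its axis (up).
- wide1: wide desiccant cartridge, for another cabinet, to be left: plain aluminium cylinder, 28 mm diameter, 26 mm tall, about 50 g, starts standing upright on the table; origin at the centre of its underside, z along its axis (up).
- wide2: wide desiccant cartridge, for another cabinet, to be left: plain aluminium cylinder, 28 mm diameter, 26 mm tall, about 50 g, starts standing upright on the table; origin at the centre of its underside, z along its axis (up).
- oil: bystander: small amber immersion-oil jar, 26 mm diameter, 30 mm tall; origin at its underside.
- dish: bystander: shallow glass dish, 60 mm across, 14 mm tall; origin at its underside.
- objective: bystander: brass-coloured microscope objective standing on end, 30 mm diameter, 46 mm tall; origin at its underside.
- slides: bystander: white slide box 85 x 40 x 30 mm; origin at its underside.
- driver: bystander: screwdriver lying on the table, 140 mm long; origin at its underside.
- tips: bystander: clear divided box, 90 x 120 x 50 mm; origin at its underside.
- weight: bystander: steel cylinder weight, 34 mm diameter, 30 mm tall; origin at its underside.
Not all that is in view belongs to the job. What is shaped like the cap but blue or purple is not meant.

How it is judged:
By the outcome, as a careful person would: the job done as asked, in the order asked, and still so for the second after the job is handed in, with the robot touching nothing.
Of slim1, slim2, slim3, slim4 only 2 to 3 are there at a start; the rules pass over those that are not, and their reading is None.
At some moment in a run one of slim1, slim2, slim3, slim4 may be knocked a few centimetres aside while the robot is not near it.
Once in a run the grip may slacken for a moment while it holds something.
It also fails if it takes over 210 s, if anything falls off the work surface, if the arm or the gripper's body presses on something with over 40 N, if the wrist force passes 120 N, or if a joint passes its speed limit or range.

### The arm

A 6-joint arm with a two-finger parallel gripper is mounted at the origin on the work surface. World frame = base frame: x ahead of the robot, y to its left, z up, the work surface at z = 0. Lengths are in m, angles in rad, forces in N, time in s.
With the tool pointing down it reaches from about 0.4 to 0.825 m from the base axis. Payload 7 kg.
Tool frame: the origin (TCP) lies on the centre line of the jaws, within the pads' length; the fingertips stand tip_reach ahead of it and the grasp point (between the pads) is the TCP (tip_reach is the distance from the TCP to the fingertips, in m); z points along the fingers, y is the line along which they close (so a half turn about z gives the same grasp; the last joint's range is limited). The gripper opens to 88 mm and grips with 3 to 60 N. Pads are 19 mm wide; open, the fingers measure 130 mm over their backs; the gripper's body (78 mm by 193 mm) begins 47 mm behind the grasp point.
Start: joints at [1.637, 0.359, 0.012, 0, -1.224, -0.288], TCP at [0.149, 0.658, 0.246] pointing down, gripper open.
Joint ranges: [-3.07, 3.07], [-1.43, 2.12], [-1.02, 1.25], [-3.03, 1.67], [-3.05, -0], [-3.03, 3.03]. Speed limits (rad/s): [2.39, 2.39, 3.01, 3.14, 3.14, 3.14].

### API

Orientations are given as [roll, pitch, yaw] about the fixed x, y, z axes, in that order (R = Rz(yaw) Ry(pitch) Rx(roll)).
In Python, from station import get_state, grab_frame, calibration, job_done, find_in, mark_of, tip_reach gives the robot as it stands.
- The arm moves only by the shell command python3 -m handwheel 'ROWS' [OPENING] [FORCE]. ROWS is JSON, a list of rows, each an object with "delta_pos": the shift along the world's x, y, z in units of 30 mm (1.0 is 30 mm), a list of three; "dr": the turn, a rotation vector about the world's x, y, z in degrees, a list of three. In form: [{"delta_pos": [tx, ty, tz], "dr": [rx, ry, rz]}, ...]. A call has 1 to 10 rows; each row shifts and turns the commanded pose from where the row before left it; what a row does not reach is not made up. A row lasts 1/10 s, in which the tool goes at most 50 mm and 8.59 degrees, less where a joint would pass 70% of its speed; a pose out of reach is approached as far as the arm can. A call is refused whole if a number of a shift passes 1 or a number of a turn 8.59, either way. A call with a gripper value outside its range is refused whole. OPENING is the closure, from -1 (fully open) to 1 (shut), set as the call begins (- or left out, the last holds). The fingers move at their own pace and stop on an object; FORCE is the grip in N (left out, the last holds). Time passes only in rows, so rows that do not move let the fingers close. It gives the time, the measured TCP pose, the force, the opening and the grip force at its end, in the units of the state.
- get_state(): the state, without advancing time (a new reading comes with each control period).
- grab_frame(name): name is "side" or "top"; returns the picture (384x512x3 uint8, red, green, blue); there is no depth.
- calibration(name): a dict with "fx", "fy", "cx", "cy" (pixels), "extrinsics" (4x4, takes a point from world to camera coordinates). Camera axes: x right, y down, z forward; pixel columns grow to the right and rows downward; lengths in m; the calibration is good to about 2 mm. A picture is of the moment at which its call begins. calibration takes no time and is no camera call.
- job_done(): hands the job in; it is judged then, once.
Trained networks look in the newest picture that a camera, given by its name, has taken for a name from the list of things; names that differ only in an ending like _2 or _b are one class to them, and where a whole thing is asked for, a point or a joint stands for the part that bears it (a point fixed in the world has none). Each returns a list of dicts, best first, with "conf" (0 to 1); they miss things now and then, are a little off and sometimes report something else, mostly with a low value. They report only what shows in the picture. A call takes as long as a camera call. They do not tell look-alikes from the thing itself.
- find_in(camera, query): "location" ([column, row] in pixels, amid what is visible of it).
- mark_of(camera, query): "location" ([column, row] in pixels: a listed point, or the origin of a listed thing).
The state is a dict: "t": time; "q": joint angles; "qd": joint speeds; "joint_efforts": joint torques, N m; "eef_pos": TCP position; "ee_rot": TCP orientation; "force": force on the tool from outside, world axes, zero at the start; "moment": the same for the moment, N m; "width": finger opening in m; "gripper_force": force on a finger pad.
Only numpy, scipy, OpenCV 4.12 (cv2) and the standard library are available. Lean on these libraries where they do the work, as an engineer would, in place of code of your own. Each camera call takes 0.05 s, during which the arm holds its last target. There are 200 camera calls.

## Working session

There is one attempt and no reset: what is moved stays moved. The work goes in short steps, Python scripts to look and compute and a shell command to move; the robot and the scene stay as the last step left them, time stands still between calls to the robot, and variables do not carry over. Pictures are saved under pics/ and viewed, at most 14 in all, crops included, and the job is handed in when it is done.

```bash
ls; mkdir -p pics; cat > h.py <<'E'
import numpy as np,cv2
from station import *
def ray(cam,uv):
    c=calibration(cam);T=np.array(c["extrinsics"]);R=T[:3,:3];t=T[:3,3]
    d=R.T@np.array([(uv[0]-c["cx"])/c["fx"],(uv[1]-c["cy"])/c["fy"],1]);return -R.T@t,d
def atz(cam,uv,z):
    o,d=ray(cam,uv);return (o+d*(z-o[2])/d[2]).round(4)
def proj(cam,p):
    c=calibration(cam);T=np.array(c["extrinsics"]);q=T[:3,:3]@np.array(p)+T[:3,3]
    return np.array([c["fx"]*q[0]/q[2]+c["cx"],c["fy"]*q[1]/q[2]+c["cy"]]).round(1)
def tri(a,b):
    (o1,d1),(o2,d2)=ray("top",a),ray("side",b)
    s=np.linalg.lstsq(np.c_[d1,-d2],o2-o1,rcond=None)[0];return ((o1+d1*s[0]+o2+d2*s[1])/2).round(4)
def pic(cam,name,crop=None,k=1):
    im=grab_frame(cam)[...,::-1]
    if crop: im=im[crop[1]:crop[3],crop[0]:crop[2]]
    cv2.imwrite("pics/"+name,cv2.resize(im,None,fx=k,fy=k,interpolation=cv2.INTER_CUBIC))
E
python3 - <<'E'
from h import *
pic("top","t1.png",k=1.5);pic("side","s1.png",k=1.5)
H=dict(cap=.075,canister_mouth=.105,vent_grip=.093,slim1=0,wide1=0,tray=0,station=0,oil=0,objective=0,weight=0)
for n,z in H.items():
    for c in("top","side"):
        for r in mark_of(c,n)[:5]: print(n,c,r["location"],round(r["conf"],2),atz(c,r["location"],z))
print(tip_reach if not callable(tip_reach) else tip_reach()); s=get_state();print(s)
for c in("top","side"):print(c,ray(c,(256,192)))
E
```

```text
pics
cap top [133.5, 147.8] 0.94 [0.6852 0.3305 0.075 ]
cap top [240.1, 241.8] 0.89 [0.4287 0.0102 0.075 ]
cap top [195.5, 192.9] 0.66 [0.5611 0.1431 0.075 ]
cap side [319.0, 219.4] 0.7 [ 0.7165 -0.1021  0.075 ]
cap side [273.9, 151.9] 0.65 [0.6739 0.216  0.075 ]
cap side [199.0, 221.9] 0.62 [ 0.4356 -0.0622  0.075 ]
cap side [238.9, 167.3] 0.57 [0.5578 0.151  0.075 ]
canister_mouth top [195.2, 194.6] 0.88 [0.5503 0.1399 0.105 ]
canister_mouth side [238.5, 158.9] 0.78 [0.5575 0.1485 0.105 ]
canister_mouth side [262.5, 320.9] 0.47 [ 0.5334 -0.361   0.105 ]
vent_grip top [140.8, 191.9] 0.6 [0.5534 0.2935 0.093 ]
vent_grip top [201.4, 268.9] 0.37 [0.3489 0.1105 0.093 ]
vent_grip side [232.3, 142.1] 0.45 [0.5527 0.2666 0.093 ]
slim1 top [310.8, 240.3] 0.62 [ 0.45   -0.1939  0.    ]
slim1 top [343.8, 207.5] 0.45 [ 0.5518 -0.2896  0.    ]
slim1 top [197.4, 193.7] 0.25 [0.5737 0.1467 0.    ]
slim1 side [215.3, 281.9] 0.64 [ 0.4592 -0.1836  0.    ]
slim1 side [264.5, 321.0] 0.53 [ 0.5496 -0.2971  0.    ]
wide1 top [311.5, 206.8] 0.63 [ 0.5496 -0.1939  0.    ]
wide1 top [376.0, 244.4] 0.39 [ 
[... 929 characters left out ...]
0036516, -0.00044949, -0.00030082,  0.00117705,
       -0.00010646]), 'joint_efforts': array([ 5.73791367e-04, -5.82404459e+01,  2.93291581e+01,  7.00239837e+00,
        1.22878002e-02, -2.58780227e-05]), 'eef_pos': array([0.14849556, 0.6584267 , 0.24555429]), 'ee_rot': array([ 3.14155778e+00,  8.32065255e-06, -2.21796691e-01]), 'force': array([-0.07706948, -1.36644934, -0.45494001]), 'moment': array([ 0.04030532, -0.00542603,  0.02225766]), 'gripper_force': 0.0, 'width': 0.08789938133807003}
top (array([ 0.28914714, -0.02958203,  1.44974367]), array([ 0.20113991,  0.00141838, -0.97957535]))
side (array([ 0.47100939, -0.69079159,  0.63891723]), array([ 0.12605008,  0.78060256, -0.61225062]))
```

View pics/t1.png

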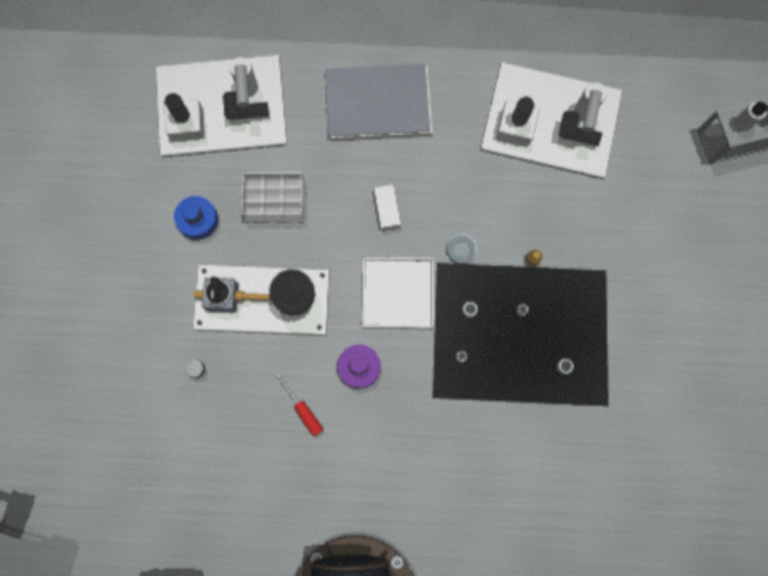

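View pics/s1.png

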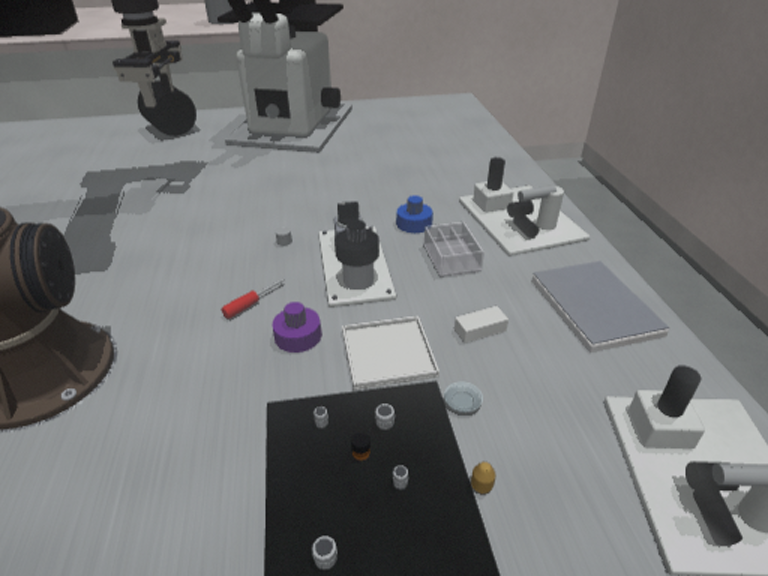

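The top view shows the station left of centre (cap at 1.5x pixel 292,292, valve at 218,293), the tray at 398,292, and four cartridges on the black mat: slims at 461,356 and 522,310, wides at 470,309 and 566,366. Next I'll refine the station and the knob.

```bash
python3 - <<'E'
from h import *
pic("top","t2.png",(115,160,230,240),6.5);pic("side","s2.png",(195,110,285,210),6)
im=grab_frame("top").astype(int)
w=(im.min(2)>150).astype(np.uint8)
n,l,st,ce=cv2.connectedComponentsWithStats(w)
for i in range(1,n):
    if st[i,4]>150:
        r=cv2.minAreaRect(np.argwhere(l==i)[:,::-1].astype(np.float32));b=cv2.boxPoints(r)
        z=.012 if abs(ce[i][0]-175)<20 else .014
        P=np.array([atz("top",p,z) for p in b]);print(st[i,4],r,P[:,:2].round(3).tolist(),P.mean(0),np.linalg.norm(P-np.roll(P,1,0),axis=1))
for u in [(204,271),(322,275),(318,327),(199,324)]:print(atz("top",(u[0]/1.5,u[1]/1.5),.012))
for n in("vent_grip","canister_mouth","cap"):
  print(n,[(r["location"],r["conf"]) for r in mark_of("top",n)],[(r["location"],r["conf"]) for r in mark_of("side",n)],[(r["location"],r["conf"]) for r in find_in("top",n)])
E
```

```text
3916 ((152.72171020507812, 68.19796752929688), (60.95148468017578, 100.03012084960938), 84.64418029785156) [[1.041, 0.484], [1.088, 0.173], [0.885, 0.142], [0.84, 0.445]] [0.963725 0.310825 0.014   ] [0.20466954 0.31427408 0.20538364 0.30615137]
3816 ((368.8764953613281, 78.80589294433594), (87.09758758544922, 61.499786376953125), 12.52880859375) [[0.883, -0.21], [1.086, -0.249], [1.034, -0.516], [0.834, -0.471]] [ 0.959425 -0.361325  0.014   ] [0.2649275  0.20681511 0.27185857 0.20529269]
861 ((268.5, 109.5), (87.0, 35.0), 0.0) [[0.781, 0.075], [0.894, 0.082], [0.906, -0.186], [0.793, -0.189]] [ 0.843525 -0.0544    0.014   ] [0.26427715 0.11318109 0.26828671 0.11332542]
400 ((186.0, 105.0), (44.0, 20.0), 0.0) [[0.811, 0.264], [0.876, 0.269], [0.882, 0.134], [0.818, 0.13]] [0.84695 0.19905 0.012  ] [0.13434314 0.06511605 0.13554188 0.06502938]
444 ((182.5, 127.5), (15.0, 37.0), 90.0) [[0.795, 0.262], [0.801, 0.15], [0.753, 0.147], [0.748, 0.259]] [0.77415 0.2044  0.012  ] [0.04785917 0.1128199  0.04780063 0.11202076]
8489 ((224.43817138671875, 183.1567840576172), (174.61541748046875,
[... 914 characters left out ...]
15.037208557128906), 14.03624439239502) [[0.432, -0.04], [0.475, -0.048], [0.458, -0.128], [0.416, -0.118]] [ 0.445125 -0.083375  0.014   ] [0.08038812 0.04377328 0.08093782 0.04358211]
[0.6025 0.3301 0.012 ]
[0.605  0.0962 0.012 ]
[0.5009 0.0977 0.012 ]
[0.4963 0.33   0.012 ]
vent_grip [([141.5, 190.4], 0.47)] [([232.6, 140.1], 0.64)] [([142.0, 192.7], 0.56), ([378.1, 239.4], 0.39)]
canister_mouth [([193.3, 195.8], 0.87), ([195.3, 198.6], 0.27)] [] [([170.1, 203.5], 0.85), ([329.0, 219.1], 0.37)]
cap [([196.0, 195.7], 0.79), ([132.5, 146.3], 0.76)] [([239.1, 165.8], 0.93), ([197.4, 224.1], 0.9), ([273.0, 149.4], 0.82)] [([242.2, 242.3], 0.76), ([132.1, 147.1], 0.72), ([195.7, 195.6], 0.67)]
```

View pics/t2.png

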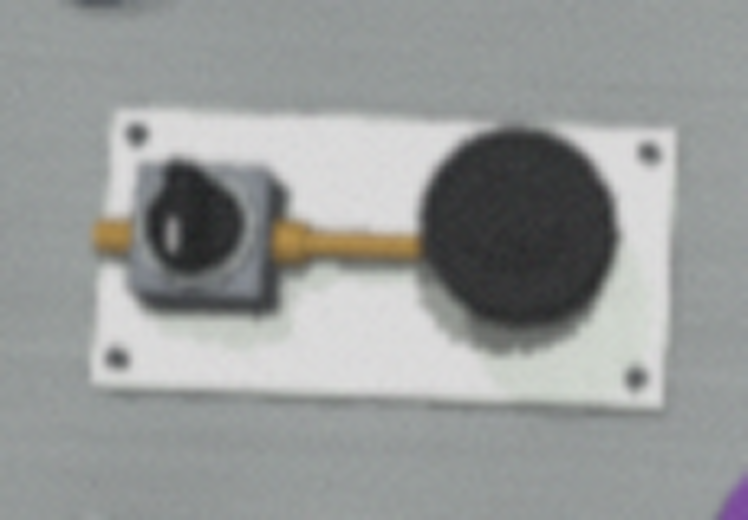

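View pics/s2.png

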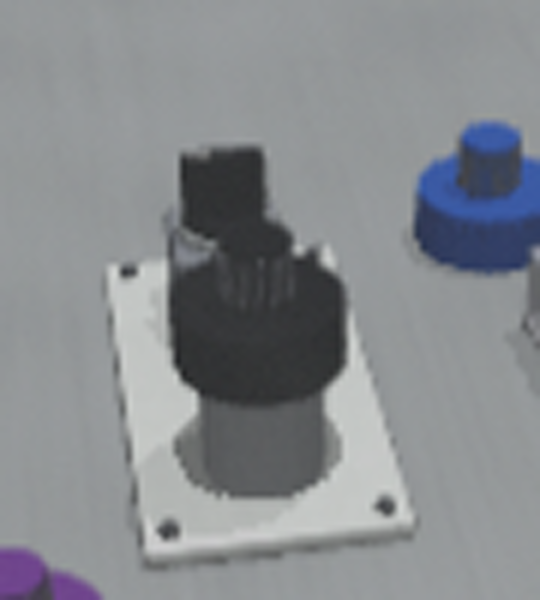

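```bash
python3 - <<'E'
from h import *
T=lambda u:(u[0]/6.5+115-.4,u[1]/6.5+160-.4)
S=lambda u:(u[0]/6+195-.4,u[1]/6+110-.4)
ht=np.array([atz("top",T(u),.012) for u in [(137,133),(649,153),(635,377),(116,358)]]);print(ht,ht.mean(0))
hs=np.array([atz("side",S(u),.012) for u in [(128,271),(385,506),(168,529)]]);print(hs)
y=(ht[0]+ht[3]-ht[1]-ht[2])[:2];yaw=np.arctan2(-y[0],y[1]);print("yaw",yaw)
c=ht.mean(0)[:2];u=y/np.linalg.norm(y)
for o in(65,72.5,80):print(o,c-u*o/1e3,c+u*(145-o)/1e3)
print("capdisc top",atz("top",T((519,227)),.109),"hub top side",atz("side",S((256,240)),.141))
print("can base side",atz("side",S((264,440)),.02))
a,b=[atz("side",S(u),.106) for u in[(182,155),(263,148)]];print("bar",a,b,np.linalg.norm(b-a),(a+b)/2)
print("valve block top face",[atz("top",T(u),.065) for u in[(142,165),(268,165),(265,303),(138,297)]])
print("knob base circle",atz("top",T((196,222)),.072))
print("bar top?",atz("top",T((180,165)),.106))
print(calibration("top")["fx"],calibration("side")["fx"])
E
```

```text
[[0.6043 0.3312 0.012 ]
 [0.6056 0.0969 0.012 ]
 [0.5021 0.0969 0.012 ]
 [0.5002 0.331  0.012 ]] [0.55305 0.214   0.012  ]
[[0.5009 0.3338 0.012 ]
 [0.6064 0.0982 0.012 ]
 [0.502  0.0985 0.012 ]]
yaw 0.006831661436395085
65 [0.55349405 0.14900152] [0.55250347 0.29399813]
72.5 [0.55354529 0.14150169] [0.55255471 0.28649831]
80 [0.55359653 0.13400187] [0.55260595 0.27899848]
capdisc top [0.5496 0.1414 0.109 ] hub top side [0.5543 0.1393 0.141 ]
can base side [0.5548 0.1506 0.02  ]
bar [0.5328 0.2892 0.106 ] [0.5752 0.2891 0.106 ] 0.04240011792436431 [0.554   0.28915 0.106  ]
valve block top face [array([0.5784, 0.3144, 0.065 ]), array([0.5809, 0.2591, 0.065 ]), array([0.5195, 0.2552, 0.065 ]), array([0.5196, 0.3107, 0.065 ])]
knob base circle [0.5527 0.2868 0.072 ]
bar top? [0.5706 0.288  0.106 ]
496.1601534566538 352.8443737377326
```

```bash
python3 -m handwheel '[{"delta_pos":[0.96,-0.89,0],"dr":[0,0,0.9]},{"delta_pos":[0.96,-0.89,0],"dr":[0,0,0.9]},{"delta_pos":[0.96,-0.89,0],"dr":[0,0,0.9]},{"delta_pos":[0.96,-0.89,0],"dr":[0,0,0.9]},{"delta_pos":[0.96,-0.89,0],"dr":[0,0,0.9]},{"delta_pos":[0.96,-0.89,0],"dr":[0,0,0.9]},{"delta_pos":[0.96,-0.89,0],"dr":[0,0,0.9]},{"delta_pos":[0.96,-0.89,0],"dr":[0,0,0.9]},{"delta_pos":[0.96,-0.89,0],"dr":[0,0,0.9]},{"delta_pos":[0.96,-0.89,0],"dr":[0,0,0.9]}]' -1 20
python3 -m handwheel '[{"delta_pos":[0.96,-0.89,0],"dr":[0,0,0.9]},{"delta_pos":[0.96,-0.89,0],"dr":[0,0,0.9]},{"delta_pos":[0.96,-0.89,0],"dr":[0,0,0.9]},{"delta_pos":[0.96,-0.89,0],"dr":[0,0,0.9]},{"delta_pos":[0,0,0],"dr":[0,0,0]},{"delta_pos":[0,0,0],"dr":[0,0,0]}]'
```

```text
t: 2.7
eef_pos: [0.4375, 0.3903, 0.2459]
ee_rot: [-3.141, -0.0, -0.064]
force: [0.5, 1.7, -1.5]
width: 0.0878
gripper_force: 0.0
t: 3.3
eef_pos: [0.5523, 0.2837, 0.2453]
ee_rot: [3.141, 0.0, -0.004]
force: [0.3, 0.4, 0.1]
width: 0.0876
gripper_force: 0.0
```

```bash
python3 -m handwheel '[{"delta_pos":[0,0.09,-0.8],"dr":[0,0,0]},{"delta_pos":[0,0,-0.8],"dr":[0,0,0]},{"delta_pos":[0,0,-0.8],"dr":[0,0,0]},{"delta_pos":[0,0,-0.8],"dr":[0,0,0]},{"delta_pos":[0,0,-0.8],"dr":[0,0,0]},{"delta_pos":[0,0,-0.6],"dr":[0,0,0]},{"delta_pos":[0,0,-0.48],"dr":[0,0,0]},{"delta_pos":[0,0,0],"dr":[0,0,0]},{"delta_pos":[0,0,0],"dr":[0,0,0]}]'
python3 -m handwheel '[{"delta_pos":[0,0,0],"dr":[0,0,0]},{"delta_pos":[0,0,0],"dr":[0,0,0]},{"delta_pos":[0,0,0],"dr":[0,0,0]},{"delta_pos":[0,0,0],"dr":[0,0,0]},{"delta_pos":[0,0,0],"dr":[0,0,0]},{"delta_pos":[0,0,0],"dr":[0,0,0]},{"delta_pos":[0,0,0],"dr":[0,0,0]},{"delta_pos":[0,0,0],"dr":[0,0,0]}]' 1 30
```

```text
t: 4.2
eef_pos: [0.5517, 0.2879, 0.0936]
ee_rot: [3.142, -0.0, -0.001]
force: [-0.4, -0.1, 0.0]
width: 0.0877
gripper_force: 0.0
t: 5.0
eef_pos: [0.5517, 0.2873, 0.0931]
ee_rot: [3.142, 0.0, -0.002]
force: [-0.1, -0.0, 0.7]
width: 0.0292
gripper_force: 0.0
```

```bash
python3 -m handwheel '[{"delta_pos":[0,0,0],"dr":[0,0,0]},{"delta_pos":[0,0,0],"dr":[0,0,0]},{"delta_pos":[0,0,0],"dr":[0,0,0]},{"delta_pos":[0,0,0],"dr":[0,0,0]},{"delta_pos":[0,0,0],"dr":[0,0,0]}]' 1 30
python3 -c "
from h import *
print(get_state()['moment'])"
```

```text
t: 5.5
eef_pos: [0.5517, 0.2875, 0.0931]
ee_rot: [-3.141, -0.0, -0.002]
force: [-0.8, 1.2, -0.4]
width: 0.0136
gripper_force: 30.0
[ 0.51857272  0.0951911  -0.00094062]
```

```bash
python3 -m handwheel '[{"delta_pos":[0,0,0],"dr":[0,0,-7]},{"delta_pos":[0,0,0],"dr":[0,0,-7]},{"delta_pos":[0,0,0],"dr":[0,0,-7]},{"delta_pos":[0,0,0],"dr":[0,0,-7]},{"delta_pos":[0,0,0],"dr":[0,0,-7]},{"delta_pos":[0,0,0],"dr":[0,0,-7]},{"delta_pos":[0,0,0],"dr":[0,0,-7]},{"delta_pos":[0,0,0],"dr":[0,0,-7]},{"delta_pos":[0,0,0],"dr":[0,0,-7]}]'
python3 -c "
from h import *
print(get_state()['moment'])"
python3 -m handwheel '[{"delta_pos":[0,0,0],"dr":[0,0,-3]},{"delta_pos":[0,0,0],"dr":[0,0,-3]},{"delta_pos":[0,0,0],"dr":[0,0,-1]},{"delta_pos":[0,0,0],"dr":[0,0,0]},{"delta_pos":[0,0,0],"dr":[0,0,0]}]'
python3 -c "
from h import *
print(get_state()['moment'])"
```

```text
t: 6.4
eef_pos: [0.552, 0.2881, 0.0932]
ee_rot: [-3.14, 0.001, -1.106]
force: [0.8, 2.8, -2.5]
width: 0.0138
gripper_force: 30.0
[ 1.25267402 -0.287169    0.20093512]
t: 6.9
eef_pos: [0.5521, 0.2881, 0.0932]
ee_rot: [-3.14, 0.001, -1.222]
force: [1.7, 5.5, -4.2]
width: 0.0141
gripper_force: 30.4
[ 1.93791961 -0.66507045  0.64937178]
```

```bash
python3 -m handwheel '[{"delta_pos":[0,0,0],"dr":[0,0,-1.5]},{"delta_pos":[0,0,0],"dr":[0,0,0]},{"delta_pos":[0,0,0],"dr":[0,0,0]}]'
python3 -c "
from h import *
print(get_state()['moment'])"
python3 -m handwheel '[{"delta_pos":[0,0,0],"dr":[0,0,0]},{"delta_pos":[0,0,0],"dr":[0,0,0]},{"delta_pos":[0,0,0],"dr":[0,0,0]},{"delta_pos":[0,0,0],"dr":[0,0,0]},{"delta_pos":[0,0,0],"dr":[0,0,0]},{"delta_pos":[0,0,0],"dr":[0,0,0]},{"delta_pos":[0,0,0],"dr":[0,0,0]},{"delta_pos":[0,0,0],"dr":[0,0,0]},{"delta_pos":[0,0,0],"dr":[0,0,0]},{"delta_pos":[0,0,0],"dr":[0,0,0]}]' -1
python3 -m handwheel '[{"delta_pos":[0,0,0.7],"dr":[0,0,0]},{"delta_pos":[0,0,0.9],"dr":[0,0,0]},{"delta_pos":[0,0,0.9],"dr":[0,0,0]},{"delta_pos":[0,0,0.9],"dr":[0,0,0]},{"delta_pos":[0,0,0],"dr":[0,0,0]}]'
python3 - <<'E'
from h import *
pic("side","s3.png",(195,110,285,210),5)
pic("top","t3.png",(115,160,230,240),6)
E
```

```text
t: 7.2
eef_pos: [0.5521, 0.288, 0.0932]
ee_rot: [-3.14, 0.0, -1.248]
force: [2.2, 5.0, -4.2]
width: 0.0142
gripper_force: 31.2
[ 1.95214316 -0.71775529  0.87547817]
t: 8.2
eef_pos: [0.5516, 0.2872, 0.0931]
ee_rot: [3.141, -0.0, -1.25]
force: [-0.7, 0.3, 0.6]
width: 0.0859
gripper_force: 0.0
t: 8.7
eef_pos: [0.5535, 0.2885, 0.1996]
ee_rot: [-3.135, 0.002, -1.249]
force: [0.0, 0.9, -0.1]
width: 0.0878
gripper_force: 0.0
```

View pics/s3.png

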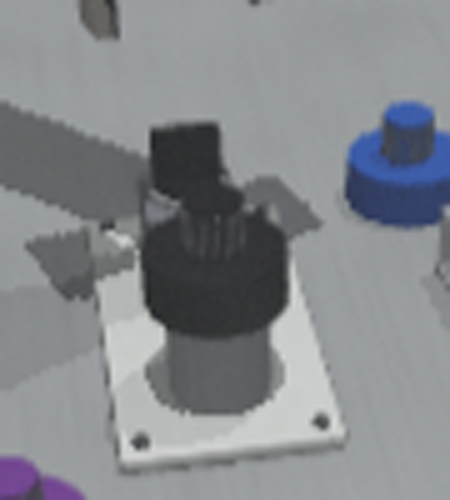

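```bash
python3 -m handwheel '[{"delta_pos":[0,-0.49,0],"dr":[0,0,-8.5]},{"delta_pos":[0,-0.49,0],"dr":[0,0,-8.5]},{"delta_pos":[0,-0.49,0],"dr":[0,0,-8.5]},{"delta_pos":[0,-0.49,0],"dr":[0,0,-8.5]},{"delta_pos":[0,-0.49,0],"dr":[0,0,-8.5]},{"delta_pos":[0,-0.49,0],"dr":[0,0,-8.5]},{"delta_pos":[0,-0.49,0],"dr":[0,0,-8.5]},{"delta_pos":[0,-0.49,0],"dr":[0,0,-8.5]},{"delta_pos":[0,-0.49,0],"dr":[0,0,-8.5]},{"delta_pos":[0,-0.49,0],"dr":[0,0,-8.5]}]'
python3 -m handwheel '[{"delta_pos":[0,0,0],"dr":[0,0,-8.5]},{"delta_pos":[0,0,0],"dr":[0,0,-8.5]},{"delta_pos":[0,0,0],"dr":[0,0,-8.5]},{"delta_pos":[0,0,0],"dr":[0,0,-8.5]},{"delta_pos":[0,0,0],"dr":[0,0,-8.5]},{"delta_pos":[0,0,0],"dr":[0,0,-8.5]},{"delta_pos":[0,0,0],"dr":[0,0,-8.5]},{"delta_pos":[0,0,0],"dr":[0,0,-8.5]},{"delta_pos":[0,0,0],"dr":[0,0,-8.5]},{"delta_pos":[0,0,0],"dr":[0,0,-8.5]}]'
python3 -m handwheel '[{"delta_pos":[0,0,0],"dr":[0,0,0]},{"delta_pos":[0,0,0],"dr":[0,0,0]}]'
python3 -c "
from h import *
print(get_state()['q'])"
```

```text
t: 9.8
eef_pos: [0.551, 0.1394, 0.1938]
ee_rot: [-3.141, -0.002, -2.74]
force: [0.7, 0.4, 1.0]
width: 0.0876
gripper_force: 0.0
t: 10.8
eef_pos: [0.5681, 0.1084, 0.191]
ee_rot: [3.134, -0.069, 2.128]
force: [0.8, 0.1, -0.1]
width: 0.0877
gripper_force: 0.0
t: 11.0
eef_pos: [0.5687, 0.1061, 0.1907]
ee_rot: [3.134, -0.068, 2.123]
force: [-0.0, 0.5, -0.5]
width: 0.0874
gripper_force: 0.0
[ 0.4767561   0.2547406  -0.23717108 -0.07743814 -1.07801397 -3.03001296]
```

```bash
cat >> h.py <<'E'
from scipy.spatial.transform import Rotation as Ro
def need(p,yaw):
    "rows needed from the measured pose: units of 30 mm, degrees"
    s=get_state();r=Ro.from_euler("xyz",[np.pi,0,yaw])*Ro.from_euler("xyz",s["ee_rot"]).inv()
    print("need",((np.array(p)-s["eef_pos"])/.03).round(2),np.degrees(r.as_rotvec()).round(1),"q6",s["q"][5].round(2))
E
python3 -c "
from h import *
need([.553,.142,.19],-3.85)"
```

```text
need [-0.52  1.2  -0.02] [-3.2 -2.2 17.8] q6 -3.03
```

```bash
python3 -m handwheel '[{"delta_pos":[-0.13,0.3,0],"dr":[-0.8,-0.55,4.5]},{"delta_pos":[-0.13,0.3,0],"dr":[-0.8,-0.55,4.5]},{"delta_pos":[-0.13,0.3,0],"dr":[-0.8,-0.55,4.5]},{"delta_pos":[-0.13,0.3,0],"dr":[-0.8,-0.55,4.3]},{"delta_pos":[0,0,0],"dr":[0,0,0]},{"delta_pos":[0,0,0],"dr":[0,0,0]}]'
python3 -c "
from h import *
need([.553,.142,.131],-3.85)"
```

```text
t: 11.6
eef_pos: [0.5528, 0.1437, 0.1917]
ee_rot: [3.14, -0.001, 2.436]
force: [-0.3, 0.1, 0.8]
width: 0.0876
gripper_force: 0.0
need [ 0.01 -0.06 -2.02] [-0.1  0.  -0.1] q6 -2.87
```

```bash
python3 -m handwheel '[{"delta_pos":[0,-0.06,-0.5],"dr":[0,0,0]},{"delta_pos":[0,0,-0.5],"dr":[0,0,0]},{"delta_pos":[0,0,-0.5],"dr":[0,0,0]},{"delta_pos":[0,0,-0.5],"dr":[0,0,0]},{"delta_pos":[0,0,0],"dr":[0,0,0]},{"delta_pos":[0,0,0],"dr":[0,0,0]}]'
python3 -m handwheel '[{"delta_pos":[0,0,0],"dr":[0,0,0]},{"delta_pos":[0,0,0],"dr":[0,0,0]},{"delta_pos":[0,0,0],"dr":[0,0,0]},{"delta_pos":[0,0,0],"dr":[0,0,0]},{"delta_pos":[0,0,0],"dr":[0,0,0]},{"delta_pos":[0,0,0],"dr":[0,0,0]},{"delta_pos":[0,0,0],"dr":[0,0,0]},{"delta_pos":[0,0,0],"dr":[0,0,0]},{"delta_pos":[0,0,0],"dr":[0,0,0]},{"delta_pos":[0,0,0],"dr":[0,0,0]}]' 1 45
python3 -c "
from h import *
print(get_state()['moment']);need([.553,.142,.131],-3.85)"
```

```text
t: 12.2
eef_pos: [0.5535, 0.141, 0.1321]
ee_rot: [3.14, -0.001, 2.434]
force: [0.4, 0.7, -0.5]
width: 0.0876
gripper_force: 0.0
t: 13.2
eef_pos: [0.5535, 0.1414, 0.132]
ee_rot: [3.139, -0.001, 2.435]
force: [0.4, 0.5, -0.2]
width: 0.0331
gripper_force: 45.0
[ 0.10868252 -0.15545411  0.01730765]
need [-0.02  0.02 -0.03] [-0.1  0.1 -0.1] q6 -2.87
```

```bash
python3 -m handwheel '[{"delta_pos":[0,0,0.006],"dr":[0,0,8.5]},{"delta_pos":[0,0,0.006],"dr":[0,0,8.5]},{"delta_pos":[0,0,0.006],"dr":[0,0,8.5]},{"delta_pos":[0,0,0.006],"dr":[0,0,8.5]},{"delta_pos":[0,0,0.006],"dr":[0,0,8.5]},{"delta_pos":[0,0,0.006],"dr":[0,0,8.5]},{"delta_pos":[0,0,0.006],"dr":[0,0,8.5]},{"delta_pos":[0,0,0.006],"dr":[0,0,8.5]},{"delta_pos":[0,0,0.006],"dr":[0,0,8.5]},{"delta_pos":[0,0,0.006],"dr":[0,0,8.5]}]'
python3 -c "
from h import *
print(get_state()['moment'],get_state()['q'])"
```

```text
t: 14.2
eef_pos: [0.5538, 0.1416, 0.1338]
ee_rot: [3.14, 0.0, -2.359]
force: [2.2, 2.3, -1.3]
width: 0.0336
gripper_force: 45.0
[ 0.7448103  -0.80323935 -0.05677949] [ 0.5912325   0.28874853 -0.36596908 -0.00253982 -0.91613421 -1.37755533]
```

```bash
python3 -m handwheel '[{"delta_pos":[0,0,0.006],"dr":[0,0,8.5]},{"delta_pos":[0,0,0.006],"dr":[0,0,8.5]},{"delta_pos":[0,0,0.006],"dr":[0,0,8.5]},{"delta_pos":[0,0,0.006],"dr":[0,0,8.5]},{"delta_pos":[0,0,0.006],"dr":[0,0,8.5]},{"delta_pos":[0,0,0.006],"dr":[0,0,8.5]},{"delta_pos":[0,0,0.006],"dr":[0,0,8.5]},{"delta_pos":[0,0,0.006],"dr":[0,0,8.5]},{"delta_pos":[0,0,0.006],"dr":[0,0,8.5]},{"delta_pos":[0,0,0.006],"dr":[0,0,8.5]}]'
python3 -m handwheel '[{"delta_pos":[0,0,0.006],"dr":[0,0,8.5]},{"delta_pos":[0,0,0.006],"dr":[0,0,8.5]},{"delta_pos":[0,0,0.006],"dr":[0,0,8.5]},{"delta_pos":[0,0,0.006],"dr":[0,0,8.5]},{"delta_pos":[0,0,0.006],"dr":[0,0,8.5]},{"delta_pos":[0,0,0.006],"dr":[0,0,8.5]},{"delta_pos":[0,0,0.006],"dr":[0,0,8.5]},{"delta_pos":[0,0,0.006],"dr":[0,0,8.5]},{"delta_pos":[0,0,0.006],"dr":[0,0,8.5]},{"delta_pos":[0,0,0.006],"dr":[0,0,8.5]}]'
python3 -m handwheel '[{"delta_pos":[0,0,0.006],"dr":[0,0,8.5]},{"delta_pos":[0,0,0.006],"dr":[0,0,8.5]},{"delta_pos":[0,0,0.006],"dr":[0,0,8.5]},{"delta_pos":[0,0,0.006],"dr":[0,0,8.5]},{"delta_pos":[0,0,0.006],"dr":[0,0,8.5]},{"delta_pos":[0,0,0.006],"dr":[0,0,8.5]},{"delta_pos":[0,0,0.006],"dr":[0,0,8.5]},{"delta_pos":[0,0,0],"dr":[0,0,0]}]'
python3 -c "
from h import *
print(get_state()['moment'],get_state()['q'][5])"
```

```text
t: 15.2
eef_pos: [0.5535, 0.1414, 0.1354]
ee_rot: [3.14, -0.001, -0.875]
force: [0.4, -0.3, -2.7]
width: 0.0333
gripper_force: 45.0
t: 16.2
eef_pos: [0.5532, 0.1413, 0.1372]
ee_rot: [3.14, -0.0, 0.608]
force: [0.2, 0.8, -1.9]
width: 0.0334
gripper_force: 45.0
t: 17.0
eef_pos: [0.5532, 0.1412, 0.1385]
ee_rot: [3.14, -0.001, 1.643]
force: [-0.6, 0.7, -1.0]
width: 0.0333
gripper_force: 45.0
[ 0.08002161 -0.06186531 -0.01364782] 2.6208358425627853
```

```bash
python3 -m handwheel '[{"delta_pos":[0,0,0],"dr":[0,0,0]},{"delta_pos":[0,0,0],"dr":[0,0,0]},{"delta_pos":[0,0,0],"dr":[0,0,0]},{"delta_pos":[0,0,0],"dr":[0,0,-8.5]},{"delta_pos":[0,0,0],"dr":[0,0,-8.5]},{"delta_pos":[0,0,0],"dr":[0,0,-8.5]},{"delta_pos":[0,0,0],"dr":[0,0,-8.5]},{"delta_pos":[0,0,0],"dr":[0,0,-8.5]},{"delta_pos":[0,0,0],"dr":[0,0,-8.5]},{"delta_pos":[0,0,0],"dr":[0,0,-8.5]}]' -0.2
python3 -m handwheel '[{"delta_pos":[0,0,0],"dr":[0,0,-8.5]},{"delta_pos":[0,0,0],"dr":[0,0,-8.5]},{"delta_pos":[0,0,0],"dr":[0,0,-8.5]},{"delta_pos":[0,0,0],"dr":[0,0,-8.5]},{"delta_pos":[0,0,0],"dr":[0,0,-8.5]},{"delta_pos":[0,0,0],"dr":[0,0,-8.5]},{"delta_pos":[0,0,0],"dr":[0,0,-8.5]},{"delta_pos":[0,0,0],"dr":[0,0,-8.5]},{"delta_pos":[0,0,0],"dr":[0,0,-8.5]},{"delta_pos":[0,0,0],"dr":[0,0,-8.5]}]'
python3 -m handwheel '[{"delta_pos":[0,0,0],"dr":[0,0,-8.5]},{"delta_pos":[0,0,0],"dr":[0,0,-8.5]},{"delta_pos":[0,0,0],"dr":[0,0,-8.5]},{"delta_pos":[0,0,0],"dr":[0,0,-8.5]},{"delta_pos":[0,0,0],"dr":[0,0,-8.5]},{"delta_pos":[0,0,0],"dr":[0,0,-8.5]},{"delta_pos":[0,0,0],"dr":[0,0,-8.5]},{"delta_pos":[0,0,0],"dr":[0,0,-8.5]},{"delta_pos":[0,0,0],"dr":[0,0,-8.5]},{"delta_pos":[0,0,0],"dr":[0,0,-8.5]}]'
python3 -m handwheel '[{"delta_pos":[0,0,0],"dr":[0,0,-8.5]},{"delta_pos":[0,0,0],"dr":[0,0,-8.5]},{"delta_pos":[0,0,0],"dr":[0,0,-8.5]},{"delta_pos":[0,0,0],"dr":[0,0,-8.5]},{"delta_pos":[0,0,0],"dr":[0,0,-8.5]},{"delta_pos":[0,0,0],"dr":[0,0,-8.5]},{"delta_pos":[0,0,0],"dr":[0,0,-8.5]},{"delta_pos":[0,0,0],"dr":[0,0,-8.5]},{"delta_pos":[0,0,0],"dr":[0,0,-8.5]},{"delta_pos":[0,0,0],"dr":[0,0,-8.5]}]'
python3 -c "
from h import *
need([.5535,.1415,.138],-3.85)"
```

```text
t: 18.0
eef_pos: [0.5534, 0.1413, 0.1387]
ee_rot: [3.139, -0.001, 0.595]
force: [0.0, 0.1, -0.0]
width: 0.0526
gripper_force: 0.0
t: 19.0
eef_pos: [0.5535, 0.1413, 0.1387]
ee_rot: [3.14, -0.001, -0.889]
force: [0.1, -0.2, 0.1]
width: 0.0525
gripper_force: 0.0
t: 20.0
eef_pos: [0.5534, 0.1413, 0.1387]
ee_rot: [3.14, -0.001, -2.372]
force: [-0.5, -0.3, -0.3]
width: 0.0524
gripper_force: 0.0
t: 21.0
eef_pos: [0.5534, 0.1413, 0.1387]
ee_rot: [3.139, -0.001, 2.427]
force: [-0.1, 0.5, 0.3]
width: 0.0528
gripper_force: 0.0
need [ 0.    0.01 -0.02] [-0.1  0.1  0.3] q6 -2.88
```

```bash
python3 -m handwheel '[{"delta_pos":[0,0,0],"dr":[0,0,0]},{"delta_pos":[0,0,0],"dr":[0,0,0]},{"delta_pos":[0,0,0],"dr":[0,0,0]},{"delta_pos":[0,0,0],"dr":[0,0,0]},{"delta_pos":[0,0,0],"dr":[0,0,0]},{"delta_pos":[0,0,0],"dr":[0,0,0]}]' 1 45
python3 -m handwheel '[{"delta_pos":[0,0,0.006],"dr":[0,0,8.5]},{"delta_pos":[0,0,0.006],"dr":[0,0,8.5]},{"delta_pos":[0,0,0.006],"dr":[0,0,8.5]},{"delta_pos":[0,0,0.006],"dr":[0,0,8.5]},{"delta_pos":[0,0,0.006],"dr":[0,0,8.5]},{"delta_pos":[0,0,0.006],"dr":[0,0,8.5]},{"delta_pos":[0,0,0.006],"dr":[0,0,8.5]},{"delta_pos":[0,0,0.006],"dr":[0,0,8.5]},{"delta_pos":[0,0,0.006],"dr":[0,0,8.5]},{"delta_pos":[0,0,0.006],"dr":[0,0,8.5]}]'
python3 -m handwheel '[{"delta_pos":[0,0,0.006],"dr":[0,0,8.5]},{"delta_pos":[0,0,0.006],"dr":[0,0,8.5]},{"delta_pos":[0,0,0.006],"dr":[0,0,8.5]},{"delta_pos":[0,0,0.006],"dr":[0,0,8.5]},{"delta_pos":[0,0,0.006],"dr":[0,0,8.5]},{"delta_pos":[0,0,0.006],"dr":[0,0,8.5]},{"delta_pos":[0,0,0.006],"dr":[0,0,8.5]},{"delta_pos":[0,0,0.006],"dr":[0,0,8.5]},{"delta_pos":[0,0,0.006],"dr":[0,0,8.5]},{"delta_pos":[0,0,0.006],"dr":[0,0,8.5]}]'
python3 -m handwheel '[{"delta_pos":[0,0,0.006],"dr":[0,0,8.5]},{"delta_pos":[0,0,0.006],"dr":[0,0,8.5]},{"delta_pos":[0,0,0.006],"dr":[0,0,8.5]},{"delta_pos":[0,0,0.006],"dr":[0,0,8.5]},{"delta_pos":[0,0,0.006],"dr":[0,0,8.5]},{"delta_pos":[0,0,0.006],"dr":[0,0,8.5]},{"delta_pos":[0,0,0.006],"dr":[0,0,8.5]},{"delta_pos":[0,0,0.006],"dr":[0,0,8.5]},{"delta_pos":[0,0,0.006],"dr":[0,0,8.5]},{"delta_pos":[0,0,0.006],"dr":[0,0,8.5]}]'
python3 -m handwheel '[{"delta_pos":[0,0,0.006],"dr":[0,0,8.5]},{"delta_pos":[0,0,0.006],"dr":[0,0,8.5]},{"delta_pos":[0,0,0.006],"dr":[0,0,8.5]},{"delta_pos":[0,0,0.006],"dr":[0,0,8.5]},{"delta_pos":[0,0,0.006],"dr":[0,0,8.5]},{"delta_pos":[0,0,0.006],"dr":[0,0,8.5]},{"delta_pos":[0,0,0.006],"dr":[0,0,8.5]},{"delta_pos":[0,0,0],"dr":[0,0,0]}]'
python3 -c "
from h import *
print(get_state()['moment'],get_state()['q'][5])"
```

```text
t: 21.6
eef_pos: [0.5534, 0.1413, 0.1387]
ee_rot: [3.14, -0.001, 2.436]
force: [0.2, 0.0, -0.4]
width: 0.0328
gripper_force: 45.0
t: 22.6
eef_pos: [0.5535, 0.1413, 0.1405]
ee_rot: [3.14, -0.0, -2.358]
force: [0.2, -0.2, 0.2]
width: 0.0334
gripper_force: 45.0
t: 23.6
eef_pos: [0.5537, 0.1416, 0.1424]
ee_rot: [3.14, -0.001, -0.875]
force: [-1.1, 0.9, 1.4]
width: 0.0331
gripper_force: 45.0
t: 24.6
eef_pos: [0.5537, 0.1416, 0.1443]
ee_rot: [3.14, -0.001, 0.609]
force: [-0.0, 0.8, 0.5]
width: 0.0331
gripper_force: 45.0
t: 25.4
eef_pos: [0.5536, 0.1414, 0.1456]
ee_rot: [3.139, -0.001, 1.644]
force: [0.1, -0.4, 2.5]
width: 0.0335
gripper_force: 45.0
[-0.15273423 -0.08698113 -0.02271146] 2.6211459369372627
```

```bash
python3 -m handwheel '[{"delta_pos":[0,0,0],"dr":[0,0,0]},{"delta_pos":[0,0,0],"dr":[0,0,0]},{"delta_pos":[0,0,0],"dr":[0,0,0]},{"delta_pos":[0,0,0],"dr":[0,0,0]}]' -0.2
python3 -m handwheel '[{"delta_pos":[0,0,0],"dr":[0,0,-8.5]},{"delta_pos":[0,0,0],"dr":[0,0,-8.5]},{"delta_pos":[0,0,0],"dr":[0,0,-8.5]},{"delta_pos":[0,0,0],"dr":[0,0,-8.5]},{"delta_pos":[0,0,0],"dr":[0,0,-8.5]},{"delta_pos":[0,0,0],"dr":[0,0,-8.5]},{"delta_pos":[0,0,0],"dr":[0,0,-8.5]},{"delta_pos":[0,0,0],"dr":[0,0,-8.5]},{"delta_pos":[0,0,0],"dr":[0,0,-8.5]},{"delta_pos":[0,0,0],"dr":[0,0,-8.5]}]'
python3 -m handwheel '[{"delta_pos":[0,0,0],"dr":[0,0,-8.5]},{"delta_pos":[0,0,0],"dr":[0,0,-8.5]},{"delta_pos":[0,0,0],"dr":[0,0,-8.5]},{"delta_pos":[0,0,0],"dr":[0,0,-8.5]},{"delta_pos":[0,0,0],"dr":[0,0,-8.5]},{"delta_pos":[0,0,0],"dr":[0,0,-8.5]},{"delta_pos":[0,0,0],"dr":[0,0,-8.5]},{"delta_pos":[0,0,0],"dr":[0,0,-8.5]},{"delta_pos":[0,0,0],"dr":[0,0,-8.5]},{"delta_pos":[0,0,0],"dr":[0,0,-8.5]}]'
python3 -m handwheel '[{"delta_pos":[0,0,0],"dr":[0,0,-8.5]},{"delta_pos":[0,0,0],"dr":[0,0,-8.5]},{"delta_pos":[0,0,0],"dr":[0,0,-8.5]},{"delta_pos":[0,0,0],"dr":[0,0,-8.5]},{"delta_pos":[0,0,0],"dr":[0,0,-8.5]},{"delta_pos":[0,0,0],"dr":[0,0,-8.5]},{"delta_pos":[0,0,0],"dr":[0,0,-8.5]},{"delta_pos":[0,0,0],"dr":[0,0,-8.5]},{"delta_pos":[0,0,0],"dr":[0,0,-8.5]},{"delta_pos":[0,0,0],"dr":[0,0,-8.5]}]'
python3 -m handwheel '[{"delta_pos":[0,0,0],"dr":[0,0,0]},{"delta_pos":[0,0,0],"dr":[0,0,0]},{"delta_pos":[0,0,0],"dr":[0,0,0]},{"delta_pos":[0,0,0],"dr":[0,0,0]},{"delta_pos":[0,0,0],"dr":[0,0,0]},{"delta_pos":[0,0,0],"dr":[0,0,0]}]' 1 45
python3 -m handwheel '[{"delta_pos":[0,0,0.006],"dr":[0,0,8.5]},{"delta_pos":[0,0,0.006],"dr":[0,0,8.5]},{"delta_pos":[0,0,0.006],"dr":[0,0,8.5]},{"delta_pos":[0,0,0.006],"dr":[0,0,8.5]},{"delta_pos":[0,0,0.006],"dr":[0,0,8.5]},{"delta_pos":[0,0,0.006],"dr":[0,0,8.5]},{"delta_pos":[0,0,0.006],"dr":[0,0,8.5]},{"delta_pos":[0,0,0.006],"dr":[0,0,8.5]},{"delta_pos":[0,0,0.006],"dr":[0,0,8.5]},{"delta_pos":[0,0,0.006],"dr":[0,0,8.5]}]'
python3 -m handwheel '[{"delta_pos":[0,0,0.006],"dr":[0,0,8.5]},{"delta_pos":[0,0,0.006],"dr":[0,0,8.5]},{"delta_pos":[0,0,0.006],"dr":[0,0,8.5]},{"delta_pos":[0,0,0.006],"dr":[0,0,8.5]},{"delta_pos":[0,0,0.006],"dr":[0,0,8.5]},{"delta_pos":[0,0,0.006],"dr":[0,0,8.5]},{"delta_pos":[0,0,0.006],"dr":[0,0,8.5]},{"delta_pos":[0,0,0.006],"dr":[0,0,8.5]},{"delta_pos":[0,0,0.006],"dr":[0,0,8.5]},{"delta_pos":[0,0,0.006],"dr":[0,0,8.5]}]'
python3 -m handwheel '[{"delta_pos":[0,0,0.006],"dr":[0,0,8.5]},{"delta_pos":[0,0,0.006],"dr":[0,0,8.5]},{"delta_pos":[0,0,0.006],"dr":[0,0,8.5]},{"delta_pos":[0,0,0.006],"dr":[0,0,8.5]},{"delta_pos":[0,0,0.006],"dr":[0,0,8.5]},{"delta_pos":[0,0,0.006],"dr":[0,0,8.5]},{"delta_pos":[0,0,0.006],"dr":[0,0,8.5]},{"delta_pos":[0,0,0.006],"dr":[0,0,8.5]},{"delta_pos":[0,0,0],"dr":[0,0,0]}]'
python3 -c "
from h import *
print(get_state()['moment'],get_state()['q'][5])"
```

```text
t: 25.8
eef_pos: [0.5533, 0.1413, 0.1452]
ee_rot: [3.14, -0.001, 1.64]
force: [0.6, -0.1, 0.3]
width: 0.0518
gripper_force: 0.0
t: 26.8
eef_pos: [0.5534, 0.1413, 0.1452]
ee_rot: [3.14, -0.001, 0.15]
force: [-0.0, -0.1, 0.2]
width: 0.0525
gripper_force: 0.0
t: 27.8
eef_pos: [0.5533, 0.1413, 0.1452]
ee_rot: [3.139, -0.001, -1.333]
force: [-0.5, -0.9, -0.4]
width: 0.0527
gripper_force: 0.0
t: 28.8
eef_pos: [0.5534, 0.1413, 0.1453]
ee_rot: [3.14, -0.001, -2.817]
force: [-0.3, -0.8, -0.1]
width: 0.0523
gripper_force: 0.0
t: 29.4
eef_pos: [0.5534, 0.1413, 0.1453]
ee_rot: [3.14, -0.001, -2.809]
force: [-0.3, -0.0, -0.5]
width: 0.0332
gripper_force: 45.0
t: 30.4
eef_pos: [0.5535, 0.1413, 0.1472]
ee_rot: [3.14, -0.001, -1.32]
force: [0.9, 0.2, 0.3]
width: 0.0334
gripper_force: 45.0
t: 31.4
eef_pos: [0.5537, 0.1415, 0.1491]
ee_rot: [3.14, -0.001, 0.164]
force: [-0.0, 0.6, 0.4]
width: 0.033
gripper_force: 45.0
t: 32.3
eef_pos: [0.5535, 0.1413, 0.1506]
ee_rot: [3.139, -0.001, 1.347]
force: [0.0, -0.6, 1.3]
width: 0.0336
gripper_force: 45.0
[-0.18190566 -0.00646319  0.00332007] 2.3236414086426476
```

```bash
python3 -m handwheel '[{"delta_pos":[0,0,0.1],"dr":[0,0,0]},{"delta_pos":[0,0,0.1],"dr":[0,0,0]},{"delta_pos":[0,0,0],"dr":[0,0,0]}]'
python3 -m handwheel '[{"delta_pos":[0,0,0.3],"dr":[0,0,0]},{"delta_pos":[0,0,0.4],"dr":[0,0,0]},{"delta_pos":[0,0,0.4],"dr":[0,0,0]},{"delta_pos":[0,0,0],"dr":[0,0,0]}]'
python3 - <<'E'
from h import *
pic("side","s4.png",(150,60,330,200),4)
E
```

```text
t: 32.6
eef_pos: [0.5535, 0.1413, 0.1568]
ee_rot: [3.139, -0.001, 1.342]
force: [-0.8, -0.7, -1.6]
width: 0.0334
gripper_force: 45.0
t: 33.0
eef_pos: [0.5547, 0.1419, 0.1921]
ee_rot: [3.136, -0.003, 1.344]
force: [-0.3, 0.7, -1.2]
width: 0.0332
gripper_force: 45.0
```

View pics/s4.png

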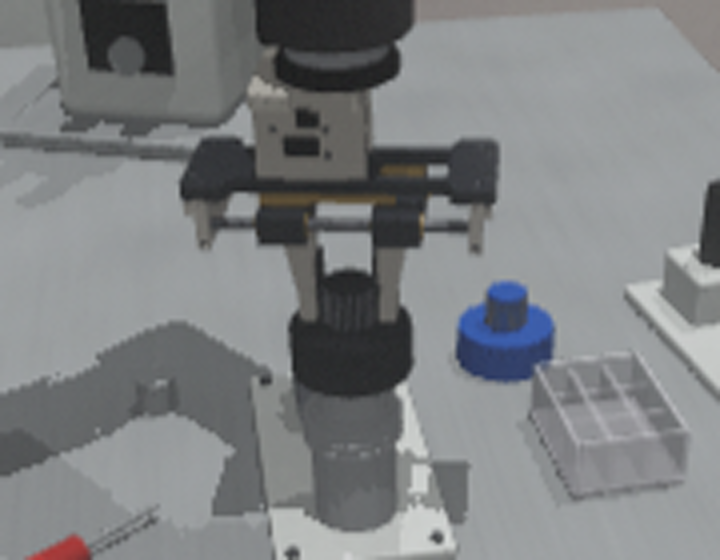

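The cap hangs in the fingers (crop ~350,350), clear of the open canister. I'll work out the tray centre now.

```bash
python3 - <<'E'
from h import *
c=[(363,258),(433,258),(433,328),(361,328)]
P=np.array([atz("top",(a/1.5-.2,b/1.5-.2),.014) for a,b in c]);print(P,P.mean(0))
c=[(342,322),(423,317),(437,380),(348,388)]
P=np.array([atz("side",(a/1.5-.2,b/1.5-.2),.012) for a,b in c]);print(P,P.mean(0))
for k in("top","side"):print([(r["conf"],atz(k,r["location"],0)) for r in mark_of(k,"tray")])
E
python3 -m handwheel '[{"delta_pos":[0,0,0.7],"dr":[0,0,0]},{"delta_pos":[0,0,0.7],"dr":[0,0,0]},{"delta_pos":[0,0,0],"dr":[0,0,0]}]'
```

```text
[[ 0.6434  0.0175  0.014 ]
 [ 0.6497 -0.1214  0.014 ]
 [ 0.5094 -0.1258  0.014 ]
 [ 0.503   0.0144  0.014 ]] [ 0.576375 -0.053825  0.014   ]
[[ 0.5093  0.0244  0.012 ]
 [ 0.655   0.0129  0.012 ]
 [ 0.6431 -0.1393  0.012 ]
 [ 0.5026 -0.1321  0.012 ]] [ 0.5775   -0.058525  0.012   ]
[(0.6, array([ 0.5773, -0.0458,  0.    ]))]
[(0.78, array([ 0.5771, -0.0627,  0.    ]))]
t: 33.45
eef_pos: [0.5546, 0.1418, 0.2338]
ee_rot: [3.136, -0.003, 1.344]
force: [0.7, -0.5, -1.5]
width: 0.0336
gripper_force: 45.0
```

```bash
python3 -m handwheel '[{"delta_pos":[0.09,-0.82,0],"dr":[0,0,-4]},{"delta_pos":[0.09,-0.82,0],"dr":[0,0,-4]},{"delta_pos":[0.09,-0.82,0],"dr":[0,0,-4]},{"delta_pos":[0.09,-0.82,0],"dr":[0,0,-4]},{"delta_pos":[0.09,-0.82,0],"dr":[0,0,-4]},{"delta_pos":[0.09,-0.82,0],"dr":[0,0,-4]},{"delta_pos":[0.09,-0.82,0],"dr":[0,0,-4]},{"delta_pos":[0.09,-0.82,0],"dr":[0,0,-4]},{"delta_pos":[0,0,0],"dr":[0,0,0]},{"delta_pos":[0,0,0],"dr":[0,0,0]}]'
python3 -m handwheel '[{"delta_pos":[0,0,-0.7],"dr":[0,0,0]},{"delta_pos":[0,0,-0.7],"dr":[0,0,0]},{"delta_pos":[0,0,-0.7],"dr":[0,0,0]},{"delta_pos":[0,0,-0.7],"dr":[0,0,0]},{"delta_pos":[0,0,-0.7],"dr":[0,0,0]},{"delta_pos":[0,0,-0.7],"dr":[0,0,0]},{"delta_pos":[0,0,-0.7],"dr":[0,0,0]},{"delta_pos":[0,0,-0.5],"dr":[0,0,0]},{"delta_pos":[0,0,0],"dr":[0,0,0]},{"delta_pos":[0,0,0],"dr":[0,0,0]}]'
python3 -c "
from h import *
need([.577,-.055,.061],.79)"
```

```text
t: 34.45
eef_pos: [0.5745, -0.056, 0.2302]
ee_rot: [3.141, 0.001, 0.785]
force: [-0.3, -0.5, -1.2]
width: 0.0331
gripper_force: 45.0
t: 35.45
eef_pos: [0.575, -0.055, 0.0693]
ee_rot: [3.14, -0.0, 0.787]
force: [-0.1, 0.1, -1.9]
width: 0.0333
gripper_force: 45.0
need [ 0.07 -0.   -0.28] [0.1 0.1 0.2] q6 2.11
```

```bash
python3 -m handwheel '[{"delta_pos":[0.05,0,-0.1],"dr":[0,0,0]},{"delta_pos":[0,0,-0.1],"dr":[0,0,0]},{"delta_pos":[0,0,-0.04],"dr":[0,0,0]},{"delta_pos":[0,0,0],"dr":[0,0,0]},{"delta_pos":[0,0,0],"dr":[0,0,0]}]'
python3 -m handwheel '[{"delta_pos":[0,0,-0.03],"dr":[0,0,0]},{"delta_pos":[0,0,0],"dr":[0,0,0]},{"delta_pos":[0,0,0],"dr":[0,0,0]}]'
```

```text
t: 35.95
eef_pos: [0.5766, -0.0556, 0.0624]
ee_rot: [3.139, -0.001, 0.786]
force: [0.5, 0.0, -2.4]
width: 0.0333
gripper_force: 45.0
t: 36.25
eef_pos: [0.5766, -0.0555, 0.0614]
ee_rot: [3.139, -0.001, 0.786]
force: [0.5, -1.4, -1.1]
width: 0.0331
gripper_force: 45.0
```

```bash
python3 -m handwheel '[{"delta_pos":[0,0,-0.03],"dr":[0,0,0]},{"delta_pos":[0,0,0],"dr":[0,0,0]},{"delta_pos":[0,0,0],"dr":[0,0,0]}]'
python3 -m handwheel '[{"delta_pos":[0,0,-0.02],"dr":[0,0,0]},{"delta_pos":[0,0,0],"dr":[0,0,0]},{"delta_pos":[0,0,0],"dr":[0,0,0]}]'
```

```text
t: 36.55
eef_pos: [0.5767, -0.0556, 0.0612]
ee_rot: [3.139, -0.001, 0.786]
force: [-2.6, 0.3, 7.1]
width: 0.0337
gripper_force: 45.0
t: 36.85
eef_pos: [0.5768, -0.0556, 0.0612]
ee_rot: [3.139, -0.001, 0.786]
force: [-3.7, 1.0, 12.2]
width: 0.0331
gripper_force: 45.0
```

```bash
python3 -m handwheel '[{"delta_pos":[0,0,0.03],"dr":[0,0,0]},{"delta_pos":[0,0,0],"dr":[0,0,0]},{"delta_pos":[0,0,0],"dr":[0,0,0]},{"delta_pos":[0,0,0],"dr":[0,0,0]},{"delta_pos":[0,0,0],"dr":[0,0,0]}]' -0.2
python3 -m handwheel '[{"delta_pos":[0,0,0.4],"dr":[0,0,0]},{"delta_pos":[0,0,0.9],"dr":[0,0,0]},{"delta_pos":[0,0,0.9],"dr":[0,0,0]},{"delta_pos":[0,0,0.9],"dr":[0,0,0]},{"delta_pos":[0,0,0.9],"dr":[0,0,0]},{"delta_pos":[0,0,0.9],"dr":[0,0,0]},{"delta_pos":[0,0,0.9],"dr":[0,0,0]},{"delta_pos":[0,0,0],"dr":[0,0,0]}]'
python3 - <<'E'
from h import *
pic("top","t4.png",(220,130,430,290),3.5);pic("side","s5.png",k=1.5)
for n in("slim1","wide1"):
    for c in("top","side"):
        for r in mark_of(c,n)[:5]: print(n,c,r["location"],round(r["conf"],2),atz(c,r["location"],0))
E
```

```text
t: 37.35
eef_pos: [0.5764, -0.0555, 0.0605]
ee_rot: [3.14, -0.0, 0.786]
force: [0.3, 0.4, -0.1]
width: 0.0524
gripper_force: 0.0
t: 38.15
eef_pos: [0.5785, -0.0555, 0.24]
ee_rot: [3.134, -0.006, 0.786]
force: [0.5, 0.4, -0.3]
width: 0.0528
gripper_force: 0.0
slim1 top [265.8, 192.2] 0.62 [ 0.5875 -0.0567  0.    ]
slim1 top [340.8, 208.4] 0.54 [ 0.5487 -0.2808  0.    ]
slim1 top [306.7, 240.0] 0.4 [ 0.4504 -0.1819  0.    ]
slim1 top [310.1, 204.5] 0.16 [ 0.5563 -0.1896  0.    ]
slim1 side [259.9, 233.4] 0.66 [ 0.5838 -0.0493  0.    ]
slim1 side [212.6, 281.7] 0.55 [ 0.4533 -0.182  -0.    ]
slim1 side [265.1, 320.8] 0.44 [ 0.5509 -0.2968  0.    ]
wide1 top [377.9, 239.8] 0.52 [ 0.4604 -0.3901  0.    ]
wide1 top [316.2, 204.3] 0.52 [ 0.5577 -0.2076  0.    ]
wide1 side [173.7, 196.1] 0.73 [0.3621 0.1462 0.    ]
wide1 side [258.7, 281.0] 0.69 [ 0.5551 -0.1974  0.    ]
wide1 side [217.7, 371.1] 0.68 [ 0.4487 -0.3812  0.    ]
```

View pics/t4.png

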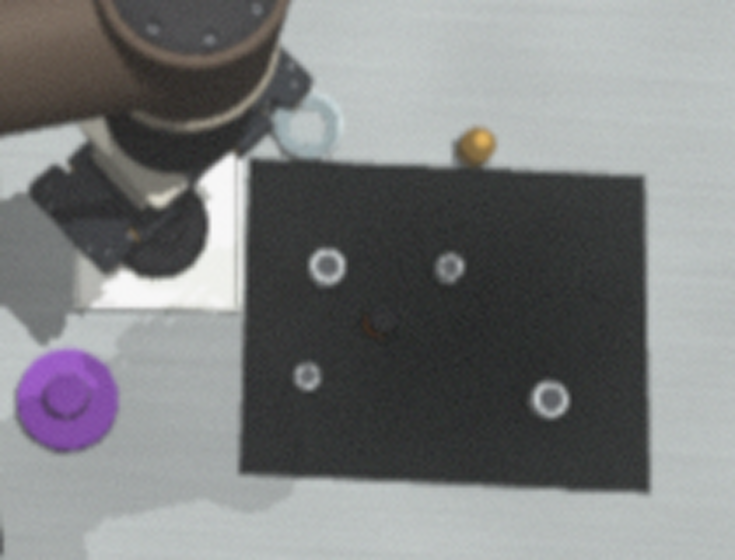

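View pics/s5.png

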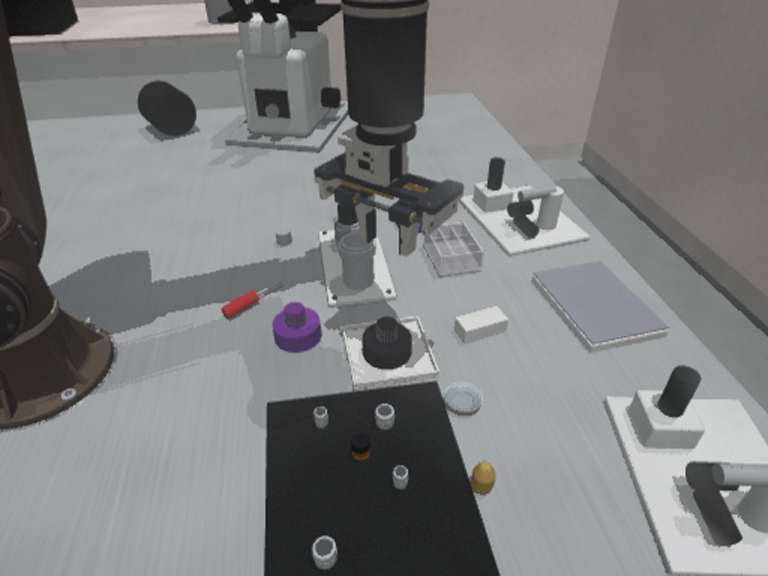

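```bash
python3 - <<'E'
from h import *
im=grab_frame("top");g=im.min(2)
for n,(u,v) in dict(A=(307.5,237.2),B=(348,206),wide=(313,206)).items():
    u0,v0=int(u)-8,int(v)-8;p=g[v0:v0+17,u0:u0+17].astype(float);w=np.clip(p-90,0,None);yy,xx=np.mgrid[:17,:17]
    c=((w*xx).sum()/w.sum()+u0,(w*yy).sum()/w.sum()+v0);print(n,c,atz("top",c,.022))
for n,(u,v) in dict(A=(321,410),B=(400.5,469)).items(): print(n,atz("side",(u/1.5-.2,v/1.5-.2),.026))
P=atz("top",(307.7,237.4),.024);need([P[0],P[1],.16],.79)
E
```

```text
A (np.float64(307.32395247029393), np.float64(237.39149468417762)) [ 0.4555 -0.1812  0.022 ]
B (np.float64(348.4833462432223), np.float64(205.78311386522077)) [ 0.5535 -0.2993  0.022 ]
wide (np.float64(313.0164872910465), np.float64(205.645752232654)) [ 0.5492 -0.1957  0.022 ]
A [ 0.4582 -0.18    0.026 ]
B [ 0.5543 -0.2955  0.026 ]
need [-4.03 -4.22 -2.46] [0.1 0.  0.3] q6 2.11
```

```bash
python3 -m handwheel '[{"delta_pos":[-0.45,-0.465,-0.4],"dr":[0,0,-5]},{"delta_pos":[-0.45,-0.465,-0.4],"dr":[0,0,-5]},{"delta_pos":[-0.45,-0.465,-0.4],"dr":[0,0,-5]},{"delta_pos":[-0.45,-0.465,-0.4],"dr":[0,0,-5]},{"delta_pos":[-0.45,-0.465,-0.4],"dr":[0,0,-5]},{"delta_pos":[-0.45,-0.465,-0.4],"dr":[0,0,-5]},{"delta_pos":[-0.45,-0.465,-0.4],"dr":[0,0,-5]},{"delta_pos":[-0.45,-0.465,-0.4],"dr":[0,0,-5]},{"delta_pos":[-0.45,-0.465,-0.4],"dr":[0,0,-5]},{"delta_pos":[0,0,0],"dr":[0,0,0]}]' -0.2 25
python3 -m handwheel '[{"delta_pos":[0,0,0],"dr":[0,0,0]}]'
python3 -c "
from h import *
need([.4565,-.181,.023],0)
for c in('top','side'):
  for r in mark_of(c,'slim1')[:5]: print(c,round(r['conf'],2),atz(c,r['location'],0))"
```

```text
t: 39.5
eef_pos: [0.452, -0.1819, 0.1246]
ee_rot: [3.14, 0.004, -0.004]
force: [-0.4, 0.2, 0.4]
width: 0.0523
gripper_force: 0.0
t: 39.6
eef_pos: [0.4548, -0.1813, 0.1264]
ee_rot: [3.139, 0.0, 0.001]
force: [0.7, -0.0, 0.8]
width: 0.0528
gripper_force: 0.0
need [ 0.06  0.01 -3.45] [ 0.1 -0.  -0. ] q6 1.54
top 0.56 [ 0.5409 -0.2941  0.    ]
top 0.36 [ 0.4502 -0.1837  0.    ]
side 0.66 [ 0.5838 -0.0493  0.    ]
side 0.55 [ 0.4533 -0.182  -0.    ]
side 0.44 [ 0.5509 -0.2968  0.    ]
```

```bash
python3 -m handwheel '[{"delta_pos":[0.05,0,-0.6],"dr":[0,0,0]},{"delta_pos":[0,0,-0.6],"dr":[0,0,0]},{"delta_pos":[0,0,-0.6],"dr":[0,0,0]},{"delta_pos":[0,0,-0.6],"dr":[0,0,0]},{"delta_pos":[0,0,-0.6],"dr":[0,0,0]},{"delta_pos":[0,0,-0.4],"dr":[0,0,0]},{"delta_pos":[0,0,0],"dr":[0,0,0]},{"delta_pos":[0,0,0],"dr":[0,0,0]}]'
python3 -m handwheel '[{"delta_pos":[0,0,0],"dr":[0,0,0]},{"delta_pos":[0,0,0],"dr":[0,0,0]},{"delta_pos":[0,0,0],"dr":[0,0,0]},{"delta_pos":[0,0,0],"dr":[0,0,0]},{"delta_pos":[0,0,0],"dr":[0,0,0]},{"delta_pos":[0,0,0],"dr":[0,0,0]},{"delta_pos":[0,0,0],"dr":[0,0,0]}]' 1 25
```

```text
t: 40.5
eef_pos: [0.4572, -0.1808, 0.025]
ee_rot: [3.139, -0.001, 0.002]
force: [0.1, -0.8, -0.5]
width: 0.0527
gripper_force: 0.0
t: 41.2
eef_pos: [0.4567, -0.1811, 0.0249]
ee_rot: [3.139, -0.001, 0.0]
force: [-1.1, 1.0, 4.5]
width: 0.0191
gripper_force: 25.0
```

```bash
python3 -m handwheel '[{"delta_pos":[0,0,0.4],"dr":[0,0,0]},{"delta_pos":[0,0,0.8],"dr":[0,0,0]},{"delta_pos":[0,0,0.8],"dr":[0,0,0]},{"delta_pos":[0,0,0.8],"dr":[0,0,0]},{"delta_pos":[0,0,0.8],"dr":[0,0,0]},{"delta_pos":[0,0,0.8],"dr":[0,0,0]},{"delta_pos":[0,0,0.6],"dr":[0,0,0]}]'
python3 -m handwheel '[{"delta_pos":[0.25,0.83,0],"dr":[0,0,0]},{"delta_pos":[0.25,0.83,0],"dr":[0,0,0]},{"delta_pos":[0.25,0.83,0],"dr":[0,0,0]},{"delta_pos":[0.25,0.83,0],"dr":[0,0,0]},{"delta_pos":[0.25,0.83,0],"dr":[0,0,0]},{"delta_pos":[0.25,0.83,0],"dr":[0,0,0]},{"delta_pos":[0.25,0.83,0],"dr":[0,0,0]},{"delta_pos":[0.25,0.83,0],"dr":[0,0,0]},{"delta_pos":[0.25,0.83,0],"dr":[0,0,0]},{"delta_pos":[0.25,0.83,0],"dr":[0,0,0]}]'
python3 -m handwheel '[{"delta_pos":[0.25,0.83,0],"dr":[0,0,0]},{"delta_pos":[0.25,0.83,0],"dr":[0,0,0]},{"delta_pos":[0.25,0.83,0],"dr":[0,0,0]},{"delta_pos":[0,0,0],"dr":[0,0,0]},{"delta_pos":[0,0,0],"dr":[0,0,0]}]'
python3 -c "
from h import *
need([.5535,.1413,.134],0)"
```

```text
t: 41.9
eef_pos: [0.4566, -0.1811, 0.1761]
ee_rot: [3.14, -0.002, 0.0]
force: [0.8, -0.0, -0.9]
width: 0.0196
gripper_force: 25.0
t: 42.9
eef_pos: [0.5314, 0.069, 0.1744]
ee_rot: [3.139, -0.0, 0.0]
force: [0.7, -0.1, -0.9]
width: 0.0189
gripper_force: 25.0
t: 43.4
eef_pos: [0.5536, 0.1429, 0.174]
ee_rot: [3.139, 0.001, 0.001]
force: [-0.3, -1.1, -1.2]
width: 0.0193
gripper_force: 25.0
need [-0.   -0.05 -1.33] [ 0.1 -0.  -0.1] q6 0.97
```

```bash
python3 -m handwheel '[{"delta_pos":[0,-0.05,-0.5],"dr":[0,0,0]},{"delta_pos":[0,0,-0.5],"dr":[0,0,0]},{"delta_pos":[0,0,-0.38],"dr":[0,0,0]},{"delta_pos":[0,0,0],"dr":[0,0,0]},{"delta_pos":[0,0,0],"dr":[0,0,0]}]'
python3 -m handwheel '[{"delta_pos":[0,0,0],"dr":[0,0,0]},{"delta_pos":[0,0,0],"dr":[0,0,0]},{"delta_pos":[0,0,0],"dr":[0,0,0]},{"delta_pos":[0,0,0],"dr":[0,0,0]},{"delta_pos":[0,0,0],"dr":[0,0,0]},{"delta_pos":[0,0,0.8],"dr":[0,0,0]},{"delta_pos":[0,0,0.8],"dr":[0,0,0]},{"delta_pos":[0,0,0],"dr":[0,0,0]}]' -0.2
python3 - <<'E'
from h import *
pic("side","s6.png",k=1.5)
for r in mark_of("side","slim1")[:5]: print("s",round(r['conf'],2),atz("side",r['location'],0))
pic("top","t6.png")
for r in mark_of("top","slim1")[:5]: print("t",round(r['conf'],2),atz("top",r['location'],0))
E
```

```text
t: 43.9
eef_pos: [0.5541, 0.1407, 0.1334]
ee_rot: [3.139, -0.001, -0.0]
force: [-1.3, -0.1, 0.6]
width: 0.0192
gripper_force: 25.0
t: 44.7
eef_pos: [0.5558, 0.142, 0.1847]
ee_rot: [-3.141, -0.006, 0.001]
force: [0.0, -0.5, 0.5]
width: 0.0523
gripper_force: 0.0
s 0.5 [ 0.7609 -0.0132  0.    ]
s 0.43 [ 0.5474 -0.2935  0.    ]
s 0.28 [ 0.5052 -0.2452  0.    ]
t 0.4 [0.5541 0.1451 0.    ]
```

View pics/s6.png

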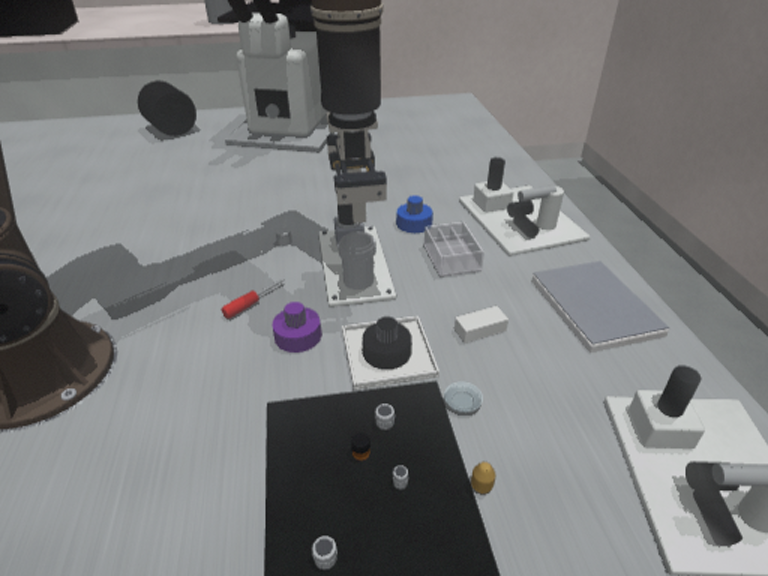

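```bash
python3 -m handwheel '[{"delta_pos":[0,-0.81,0],"dr":[0,0,0]},{"delta_pos":[0,-0.81,0],"dr":[0,0,0]},{"delta_pos":[0,-0.81,0],"dr":[0,0,0]},{"delta_pos":[0,-0.81,0],"dr":[0,0,0]},{"delta_pos":[0,-0.81,0],"dr":[0,0,0]},{"delta_pos":[0,-0.81,0],"dr":[0,0,0]},{"delta_pos":[0,-0.81,0],"dr":[0,0,0]},{"delta_pos":[0,-0.81,0],"dr":[0,0,0]},{"delta_pos":[0,-0.81,0],"dr":[0,0,0]}]'
python3 -m handwheel '[{"delta_pos":[0,-0.81,0],"dr":[0,0,0]},{"delta_pos":[0,-0.81,0],"dr":[0,0,0]},{"delta_pos":[0,-0.81,0],"dr":[0,0,0]},{"delta_pos":[0,-0.81,0],"dr":[0,0,0]},{"delta_pos":[0,-0.81,0],"dr":[0,0,0]},{"delta_pos":[0,-0.81,0],"dr":[0,0,0]},{"delta_pos":[0,-0.81,0],"dr":[0,0,0]},{"delta_pos":[0,-0.81,0],"dr":[0,0,0]},{"delta_pos":[0,-0.81,0],"dr":[0,0,0]},{"delta_pos":[0,0,0],"dr":[0,0,0]}]'
python3 -m handwheel '[{"delta_pos":[0,0,0],"dr":[0,0,0]}]'
python3 - <<'E'
from h import *
need([.554,-.297,.025],0)
pic("side","s7.png",(160,200,340,380),3.3)
im=grab_frame("top")[160:240,110:400];cv2.imwrite("pics/t7.png",cv2.resize(im[...,::-1],None,fx=2.7,fy=2.7))
E
```

```text
t: 45.8
eef_pos: [0.5534, -0.0786, 0.1802]
ee_rot: [3.139, 0.001, 0.0]
force: [0.9, 0.5, 0.2]
width: 0.0529
gripper_force: 0.0
t: 46.8
eef_pos: [0.5532, -0.2984, 0.1797]
ee_rot: [3.14, 0.002, -0.002]
force: [-0.7, 0.3, -0.8]
width: 0.0523
gripper_force: 0.0
t: 46.9
eef_pos: [0.5533, -0.2965, 0.18]
ee_rot: [3.14, 0.001, -0.001]
force: [0.4, 0.3, 0.7]
width: 0.0524
gripper_force: 0.0
need [ 0.02 -0.02 -5.17] [ 0.1 -0.1  0.1] q6 1.75
```

View pics/s7.png

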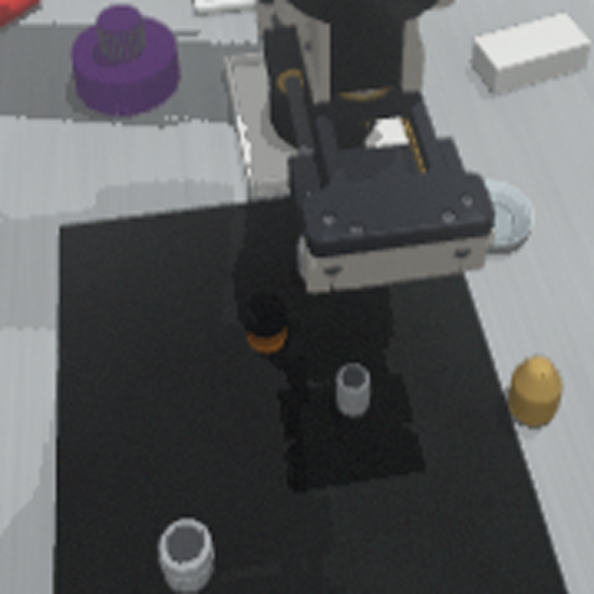

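View pics/t7.png

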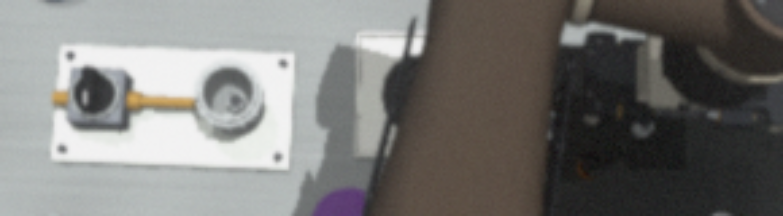

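The slim is inside the canister (t7 at 237,100), and the second one (s7 at 353,373) has not moved. Now descending.

```bash
python3 -m handwheel '[{"delta_pos":[0.02,-0.02,-0.7],"dr":[0,0,0]},{"delta_pos":[0,0,-0.7],"dr":[0,0,0]},{"delta_pos":[0,0,-0.7],"dr":[0,0,0]},{"delta_pos":[0,0,-0.7],"dr":[0,0,0]},{"delta_pos":[0,0,-0.7],"dr":[0,0,0]},{"delta_pos":[0,0,-0.7],"dr":[0,0,0]},{"delta_pos":[0,0,-0.5],"dr":[0,0,0]},{"delta_pos":[0,0,-0.45],"dr":[0,0,0]},{"delta_pos":[0,0,0],"dr":[0,0,0]},{"delta_pos":[0,0,0],"dr":[0,0,0]}]'
python3 -m handwheel '[{"delta_pos":[0,0,0],"dr":[0,0,0]},{"delta_pos":[0,0,0],"dr":[0,0,0]},{"delta_pos":[0,0,0],"dr":[0,0,0]},{"delta_pos":[0,0,0],"dr":[0,0,0]},{"delta_pos":[0,0,0],"dr":[0,0,0]},{"delta_pos":[0,0,0],"dr":[0,0,0]},{"delta_pos":[0,0,0],"dr":[0,0,0]}]' 1 25
```

```text
t: 48.0
eef_pos: [0.5549, -0.2966, 0.027]
ee_rot: [3.139, -0.001, 0.001]
force: [0.4, -0.2, 0.6]
width: 0.0525
gripper_force: 0.0
t: 48.7
eef_pos: [0.5547, -0.297, 0.0271]
ee_rot: [3.139, -0.001, 0.0]
force: [-0.9, 0.2, 2.7]
width: 0.019
gripper_force: 25.0
```

```bash
python3 -m handwheel '[{"delta_pos":[0,0,0.4],"dr":[0,0,0]},{"delta_pos":[0,0,0.8],"dr":[0,0,0]},{"delta_pos":[0,0,0.8],"dr":[0,0,0]},{"delta_pos":[0,0,0.8],"dr":[0,0,0]},{"delta_pos":[0,0,0.8],"dr":[0,0,0]},{"delta_pos":[0,0,0.8],"dr":[0,0,0]},{"delta_pos":[0,0,0.6],"dr":[0,0,0]}]'
python3 -m handwheel '[{"delta_pos":[0,0.81,0],"dr":[0,0,0]},{"delta_pos":[0,0.81,0],"dr":[0,0,0]},{"delta_pos":[0,0.81,0],"dr":[0,0,0]},{"delta_pos":[0,0.81,0],"dr":[0,0,0]},{"delta_pos":[0,0.81,0],"dr":[0,0,0]},{"delta_pos":[0,0.81,0],"dr":[0,0,0]},{"delta_pos":[0,0.81,0],"dr":[0,0,0]},{"delta_pos":[0,0.81,0],"dr":[0,0,0]},{"delta_pos":[0,0.81,0],"dr":[0,0,0]}]'
python3 -m handwheel '[{"delta_pos":[0,0.81,0],"dr":[0,0,0]},{"delta_pos":[0,0.81,0],"dr":[0,0,0]},{"delta_pos":[0,0.81,0],"dr":[0,0,0]},{"delta_pos":[0,0.81,0],"dr":[0,0,0]},{"delta_pos":[0,0.81,0],"dr":[0,0,0]},{"delta_pos":[0,0.81,0],"dr":[0,0,0]},{"delta_pos":[0,0.81,0],"dr":[0,0,0]},{"delta_pos":[0,0.81,0],"dr":[0,0,0]},{"delta_pos":[0,0.81,0],"dr":[0,0,0]},{"delta_pos":[0,0,0],"dr":[0,0,0]}]'
python3 -m handwheel '[{"delta_pos":[0,0,0],"dr":[0,0,0]}]'
python3 -c "
from h import *
need([.5535,.1413,.136],0)"
```

```text
t: 49.4
eef_pos: [0.5549, -0.2969, 0.1793]
ee_rot: [3.139, -0.002, 0.0]
force: [1.1, -0.7, -1.3]
width: 0.0196
gripper_force: 25.0
t: 50.3
eef_pos: [0.5544, -0.0771, 0.1775]
ee_rot: [3.14, -0.001, 0.0]
force: [0.4, -0.4, -0.1]
width: 0.0192
gripper_force: 25.0
t: 51.3
eef_pos: [0.5547, 0.1429, 0.1775]
ee_rot: [3.14, -0.001, 0.002]
force: [0.2, -0.4, -0.4]
width: 0.0187
gripper_force: 25.0
t: 51.4
eef_pos: [0.5544, 0.1409, 0.1772]
ee_rot: [3.14, -0.001, 0.001]
force: [0.0, -0.3, -0.6]
width: 0.0191
gripper_force: 25.0
need [-0.03  0.01 -1.37] [ 0.1  0.  -0.1] q6 0.98
```

Lower, release, raise, then back off towards +y for a clear final look.

```bash
python3 -m handwheel '[{"delta_pos":[-0.03,0,-0.5],"dr":[0,0,0]},{"delta_pos":[0,0,-0.5],"dr":[0,0,0]},{"delta_pos":[0,0,-0.37],"dr":[0,0,0]},{"delta_pos":[0,0,0],"dr":[0,0,0]},{"delta_pos":[0,0,0],"dr":[0,0,0]}]'
python3 -m handwheel '[{"delta_pos":[0,0,0],"dr":[0,0,0]},{"delta_pos":[0,0,0],"dr":[0,0,0]},{"delta_pos":[0,0,0],"dr":[0,0,0]},{"delta_pos":[0,0,0],"dr":[0,0,0]},{"delta_pos":[0,0,0],"dr":[0,0,0]},{"delta_pos":[0,0,0.8],"dr":[0,0,0]},{"delta_pos":[0,0,0.8],"dr":[0,0,0]},{"delta_pos":[0,0,0.8],"dr":[0,0,0]}]' -0.2
python3 -m handwheel '[{"delta_pos":[-0.3,0.9,0.2],"dr":[0,0,0]},{"delta_pos":[-0.3,0.9,0.2],"dr":[0,0,0]},{"delta_pos":[-0.3,0.9,0.2],"dr":[0,0,0]},{"delta_pos":[-0.3,0.9,0],"dr":[0,0,0]},{"delta_pos":[-0.3,0.9,0],"dr":[0,0,0]},{"delta_pos":[-0.3,0.9,0],"dr":[0,0,0]},{"delta_pos":[-0.3,0.9,0],"dr":[0,0,0]},{"delta_pos":[-0.3,0.9,0],"dr":[0,0,0]},{"delta_pos":[-0.3,0.9,0],"dr":[0,0,0]},{"delta_pos":[-0.3,0.9,0],"dr":[0,0,0]}]'
python3 -m handwheel '[{"delta_pos":[0,0,0],"dr":[0,0,0]},{"delta_pos":[0,0,0],"dr":[0,0,0]}]'
python3 - <<'E'
from h import *
a=grab_frame("top")[150:270,110:400][...,::-1];b=grab_frame("side")[120:384,140:400][...,::-1]
cv2.imwrite("pics/f.png",cv2.resize(a,None,fx=2.7,fy=2.7,interpolation=2));cv2.imwrite("pics/g.png",cv2.resize(b,None,fx=2.2,fy=2.2,interpolation=2))
E
```

```text
t: 51.9
eef_pos: [0.5539, 0.1401, 0.136]
ee_rot: [3.139, -0.001, -0.0]
force: [-0.2, 0.7, -0.2]
width: 0.019
gripper_force: 25.0
t: 52.7
eef_pos: [0.5535, 0.1405, 0.2084]
ee_rot: [3.139, -0.0, 0.0]
force: [-0.1, 0.0, 1.1]
width: 0.0526
gripper_force: 0.0
t: 53.7
eef_pos: [0.4631, 0.4116, 0.2257]
ee_rot: [3.14, -0.001, 0.0]
force: [1.0, 0.5, 0.0]
width: 0.053
gripper_force: 0.0
t: 53.9
eef_pos: [0.4633, 0.4109, 0.2253]
ee_rot: [3.139, -0.0, 0.001]
force: [0.6, -0.5, -0.5]
width: 0.0528
gripper_force: 0.0
```

View pics/f.png

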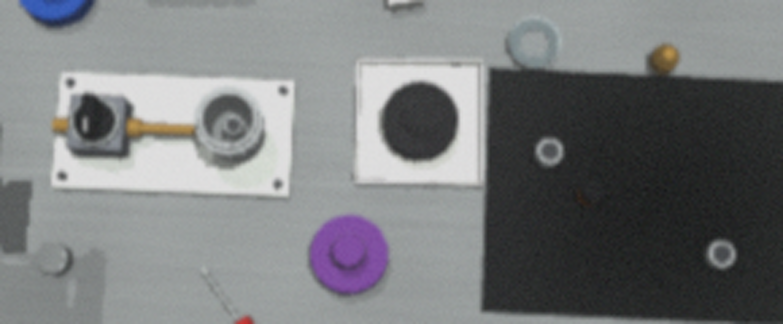

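View pics/g.png

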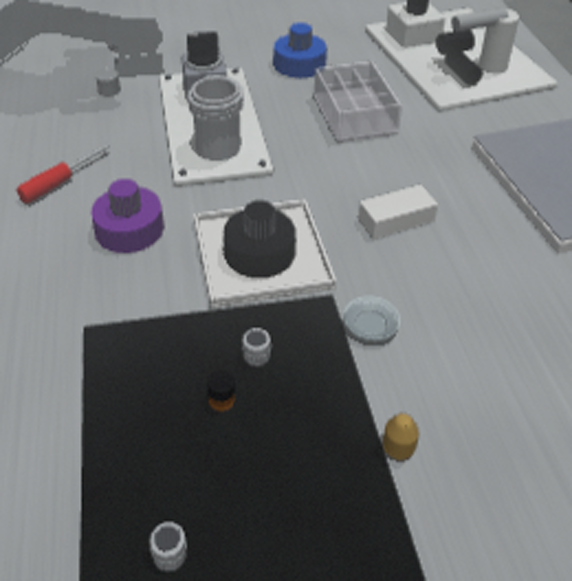

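The cap lies flat in the tray (f at 420,121). The slims are in the canister (232,124) and none is left on the table. The two wide cartridges and the bystanders are in place, and the knob is back at rest.

```bash
python3 -c "
from station import *
print(job_done())"
```

```text
the job is handed in; nothing more can be done
None
```

The job is handed in with no verdict shown: the desiccator was vented first and its knob sprang back, the cap is upright and flat in the white tray, both slim cartridges found are in the canister, and the wide cartridges and bystanders looked untouched in the final pictures.

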